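# Shut and lock a gearbox cover with its quarter-turn stud

### The job

Swing the gearbox cover down shut, then, with the wing in line with the two marks, press the spring-loaded stud in until you feel it land on its stop and turn it a quarter turn clockwise so that it locks and stays in when you let go. Feel your way, because the depth of the keeper inside is different on every machine: never force the stud or its key against the keeper. Leave the other things on the bench where they are.

Things in the scene. Friction and masses are not known exactly. Their poses are not given: they have to be found in the camera images.
- case: Green gearbox, an open-topped box fixed to the bench: 200 mm along its x, 160 mm along its y, 92 mm high, 6 mm walls, on a foot plate 230 x 190 x 12 mm. Origin at the centre of its underside, z up. The cover is hinged along its top edge at +x (far from the robot); the stud is at its -x end.
- cover (a joint): Hinge angle of the steel cover (205 x 164 mm, 5 mm thick), rad: 0 is shut flat on the case, growing as its -x edge swings up; limit 1.2. The hinge is stiff: the cover stays where it is left, and a push of 1 to 6 N down on its upper face moves it.
- hinge (a point): Point on the hinge line, midway along it, 92 mm above the bench; in the case's frame at x +95 mm, y 0. Axes are the cover's: x from free edge to hinge, z normal to its upper face, which is 5 mm above this point.
- cover_edge (a point): Middle of the cover's free edge, on the upper face, 200 mm from the hinge line. Axes as for the hinge point.
- stud: Dark steel winged stud on the cover, axis normal to it, on its centre line, 160 mm from the hinge line. Origin on the axis, on the cover's upper face while out. Along its z: flange 42 mm dia. from 24 to 29 mm, then a flat wing 36 mm long (its x), 10 mm thick (its y), from 29 to 49 mm. Below the cover, a cross key 22 x 4 x 4 mm parallel to the wing.
- wing (a point): Centre of the stud's wing, on the stud's axis, 10 mm above the flange's upper side, axes as the stud's. Grip the wing here across its thickness; fingertips may bear on the flange to press.
- stud_press (a joint): How far the stud is pressed in, m: 0 fully out, at most 0.023. Its spring takes 4 N to start and 0.5 N more per mm (plus 0.6 N of drag at 10 mm/s). With the cover shut and the wing in line, it meets the stop (a rise to 15 N per mm) at an unknown 0.011 to 0.020 m. Locked and let go, it stays 0.008 to 0.017 m in.
- stud_turn (a joint): Angle of the stud, rad: 0 with the wing along the case's x (in line with the two raised marks on the cover), growing clockwise seen from above, 1.57 with the wing across. End stops at -0.4 and 1.59. Friction keeps it where it is left; it begins up to 0.3 rad off line.
- oil_can: Bystander: blue can standing on the bench, 60 mm in diameter, 150 mm high, origin at the centre of its underside.
- tray: Bystander: red open plastic tray, 160 x 110 x 60 mm, origin at the centre of its underside.
- spanner: Bystander: steel spanner lying flat, 170 mm long.
- bush: Bystander: steel bush, a ring standing on end, 48 mm outside diameter, 40 mm high, origin at the centre of its underside.
- slot (a point): Point on the case right under the shut stud's axis, 92 mm above the bench. Hidden below it is the keeper: a steel plate with a slot along the case's x; the key passes only within 0.12 rad of in line. Its depth varies by 9 mm between machines and is not measured. More than 18 N between key and keeper or stop, beyond the stud's own spring, damages them.
- under_keeper (a point): Same point as slot. Under the keeper plate the key is free to turn from 1.5 mm before it meets the springy stop; it passes below two lugs, and from 1.43 rad on lies under a notch 1.5 mm higher, into which the stud's spring lifts it when let go: that is the lock. Let go anywhere else, it is not locked.

How it is judged:
By the outcome, as a careful person would: the job done as asked, in the order asked, and still so for the second after the job is handed in, with the robot touching nothing.
It also fails if it takes over 70 s, if anything falls off the work surface, if the arm or the gripper's body presses on something with over 40 N, if the wrist force passes 120 N, or if a joint passes its speed limit or range.

### The arm

A 6-joint arm with a two-finger parallel gripper is mounted at the origin on the work surface. World frame = base frame: x ahead of the robot, y to its left, z up, the work surface at z = 0. Lengths are in m, angles in degrees, forces in N, time in s.
With the tool pointing down it reaches from about 0.3 to 0.75 m from the base axis. Payload 8.5 kg.
Tool frame: the origin (TCP) lies at the very end of the fingers, on their centre line; the grasp point (between the pads) lies 19 mm behind it; x points along the fingers, y is the direction in which the jaws open and shut, and the axes are right-handed (so a half turn about x gives the same grasp; the last joint's range is limited). The gripper opens to 85 mm and grips with 20 to 120 N. Pads are 22 mm wide; open, the fingers measure 114 mm over their backs; the gripper's body (76 mm by 85 mm) begins 54 mm behind the grasp point. The pads swing forward as they close: fully open they stand 13 mm farther back than shut.
Start: joints at [57.737, 21.807, 74.336, -0, 83.858, -12.336], TCP at [0.187, 0.517, 0.231] pointing down, gripper open.
Joint ranges: [-178.18, 178.18], [-50.72, 133.34], [12.68, 142.11], [-81.47, 261.47], [9.98, 163.14], [-165.26, 165.26]. Speed limits (degrees/s): [136.94, 136.94, 180, 180, 180, 180].

### API

Orientations are given as a 3x3 rotation matrix whose columns are the frame's x, y, z axes.
In Python, from rig import env, eyes, close_job gives the robot as it stands.
- The arm moves only by the shell command python3 -m pendant 'ROWS' [OPENING] [FORCE]. ROWS is a JSON object of lists of equal length, an entry for each row: "travel": the shift along the world's x, y, z in mm, a list of three; "delta_rot": the turn, a rotation vector about the world's x, y, z in rad, a list of three. In form: {"travel": [[x, y, z], ...], "delta_rot": [[wx, wy, wz], ...]}. A call has 1 to 20 rows; each row shifts and turns the commanded pose from where the row before left it; what a row does not reach is not made up. A row lasts 1/12 s, in which the tool goes at most 41.7 mm and 7.16 degrees, less where a joint would pass 70% of its speed; a pose out of reach is approached as far as the arm can. A call with a gripper value outside its range is refused whole. OPENING is the finger opening in mm, from 0 to 85.4, set as the call begins (- or left out, the last holds). The fingers move at their own pace and stop on an object; FORCE is the grip in N (left out, the last holds). Time passes only in rows, so rows that do not move let the fingers close. It gives the time, the measured TCP pose, the force and the opening at its end, in the units of the state.
- env.observe(): the state, without advancing time (a new reading comes with each control period).
- eyes.get_image(name): name is "scene" or "top" or "wrist"; returns the picture (384x512x3 uint8, red, green, blue); there is no depth.
- eyes.camera_model(name): a dict with "vfov" (degrees; the focal length in pixels is half the picture's height over the tangent of half this angle, whatever the lens; pixels are square), "cx", "cy" (the principal point, pixels), "pose" (4x4, takes a point from camera to world coordinates). Camera axes: x right, y up, looking along -z (the intrinsics and any distortion apply to the point x, -y, -z); pixel columns grow to the right and rows downward; lengths in m; the calibration is good to about 2 mm. A picture is of the moment at which its call begins: read the wrist's pose just before it. camera_model takes no time and is no camera call; for the wrist camera it gives the pose at the moment of the call.
- close_job(): hands the job in, once; it reports no verdict.
The state is a dict: "time_s": time; "q": joint angles; "qvel": joint speeds; "joint_efforts": joint torques, N m; "position": TCP position; "tool_rot": TCP orientation; "ft_force": force on the tool from outside, world axes, zero at the start; "wrist_torque": the same for the moment, N m; "grip_width": finger opening in m.
Only numpy, scipy, OpenCV 4.12 (cv2) and the standard library are available. Lean on these libraries where they do the work, as an engineer would, in place of code of your own. Each camera call takes 0.05 s, during which the arm holds its last target. There are 200 camera calls.

## Working session

There is one attempt and no reset: what is moved stays moved. The work goes in short steps, Python scripts to look and compute and a shell command to move; the robot and the scene stay as the last step left them, time stands still between calls to the robot, and variables do not carry over. Pictures are saved under pics/ and viewed, about 8 in all and at most 12, crops included, and the job is handed in when it is done.

```bash
mkdir -p pics; ls; python3 - <<'E'
from rig import env,eyes
import cv2,numpy as np
s=env.observe();print({k:np.round(v,3).tolist() for k,v in s.items()})
ims=[]
for n in("scene","top"):
    m=eyes.camera_model(n);print(n,m)
    im=eyes.get_image(n);cv2.imwrite(f"pics/{n}0.png",im[:,:,::-1])
E
```

```text
pics
{'time_s': 0.0, 'q': [57.735, 21.843, 74.384, -0.001, 83.857, -12.336], 'qvel': [-0.028, 0.088, 0.113, 0.019, 0.022, 0.037], 'joint_efforts': [-0.0, -44.845, -23.127, -0.0, 0.005, 0.0], 'position': [0.187, 0.517, 0.231], 'tool_rot': [[-0.001, 0.341, 0.94], [-0.001, 0.94, -0.341], [-1.0, -0.001, -0.0]], 'ft_force': [-1.158, -0.744, -0.164], 'wrist_torque': [-0.026, 0.001, -0.015], 'grip_width': 0.085}
scene {'vfov': 43.64524359957731, 'cx': 258.66134554399946, 'cy': 195.279462598953, 'pose': array([[ 0.87827264, -0.33235282,  0.3437714 ,  1.07224787],
       [ 0.47769501,  0.57815786, -0.66146879, -0.94821044],
       [ 0.02108688,  0.74516782,  0.66654351,  1.08958966],
       [ 0.        ,  0.        ,  0.        ,  1.        ]])}
top {'vfov': 44.7382810105678, 'cx': 254.14456390854494, 'cy': 190.29947169301252, 'pose': array([[ 0.02296737,  0.98200839, -0.18743539,  0.29101609],
       [-0.99934017,  0.02782791,  0.02334151,  0.01600746],
       [ 0.0281375 ,  0.18677562,  0.98199957,  1.42789045],
       [ 0.        ,  0.        ,  0.        ,  1.        ]])}
```

View pics/scene0.png

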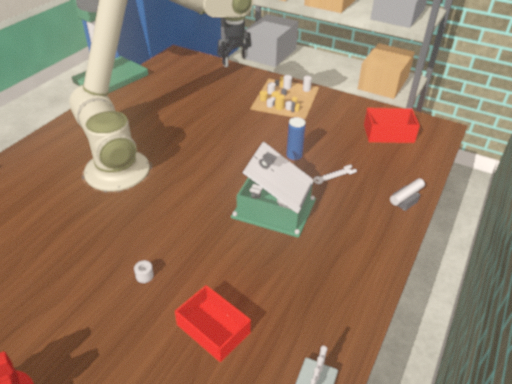

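View pics/top0.png

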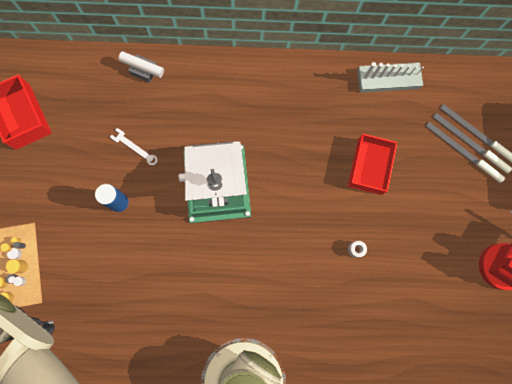

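The scene view shows the green case at about (275,205) with the cover propped open and the stud near (266,158). The top view shows the case at about (217,182) with the stud near (214,181). I'll enlarge the case in both and mask the green.

```bash
cat > h.py <<'E'
import numpy as np,cv2
from rig import env,eyes
def ray(m,uv):
    f=192/np.tan(np.radians(m["vfov"]/2)); P=np.array(m["pose"])
    d=P[:3,:3]@np.array([(uv[0]-m["cx"])/f,-(uv[1]-m["cy"])/f,-1]); return P[:3,3],d/np.linalg.norm(d)
def onz(m,uv,z):
    o,d=ray(m,uv); return o+d*(z-o[2])/d[2]
def proj(m,p):
    f=192/np.tan(np.radians(m["vfov"]/2)); P=np.array(m["pose"]); c=P[:3,:3].T@(np.array(p)-P[:3,3])
    return np.array([m["cx"]-f*c[0]/c[2],m["cy"]+f*c[1]/c[2]])
def tri(m1,u1,m2,u2):
    o1,d1=ray(m1,u1);o2,d2=ray(m2,u2)
    t=np.linalg.lstsq(np.c_[d1,-d2],o2-o1,rcond=None)[0]
    a,b=o1+t[0]*d1,o2+t[1]*d2; return (a+b)/2,np.linalg.norm(a-b)
E
python3 - <<'E'
from h import *
a=cv2.imread("pics/scene0.png")[135:245,220:330];b=cv2.imread("pics/top0.png")[130:230,165:265]
cv2.imwrite("pics/z0.png",np.hstack([cv2.resize(a,(400,400),interpolation=cv2.INTER_CUBIC),cv2.resize(b,(400,400),interpolation=cv2.INTER_CUBIC)]))
for n,x0,y0,x1,y1 in(("top",165,130,265,230),("scene",225,135,330,245)):
    im=cv2.imread(f"pics/{n}0.png");h=cv2.cvtColor(im,cv2.COLOR_BGR2HSV)
    k=cv2.inRange(h,(60,80,30),(90,255,255));z=np.zeros_like(k);z[y0:y1,x0:x1]=k[y0:y1,x0:x1]
    p=cv2.convexHull(np.argwhere(z>0)[:,::-1].astype(np.int32));p=cv2.approxPolyDP(p,2,True)[:,0]
    m=eyes.camera_model(n)
    for q in p: print(n,q,onz(m,q,.012).round(3))
E
```

```text
top [190 222] [0.458 0.175 0.012]
top [188 201] [0.522 0.184 0.012]
top [243 149] [0.692 0.02  0.012]
top [250 215] [ 0.484 -0.007  0.012]
scene [254 218] [0.556 0.018 0.012]
scene [239 208] [0.491 0.034 0.012]
```

View pics/z0.png

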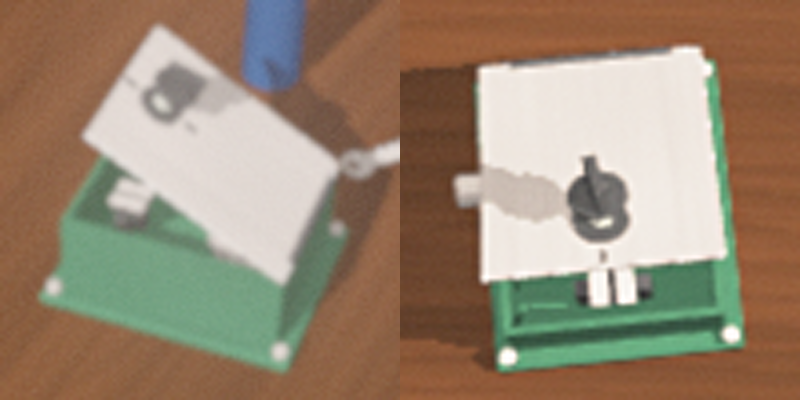

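```bash
python3 - <<'E'
from h import *
t=eyes.camera_model("top");s=eyes.camera_model("scene")
T=lambda x,y:(165+(x-400)/4-.4,130+y/4-.4)
S=lambda x,y:(220+x*.275-.4,135+y*.275-.4)
for n,a,b in(("edgeR",(725,257),(83,135)),("edgeL",(485,282),(155,27)),("hingeR",(705,60),(285,283)),("hingeL",(480,67),(338,160)),("footFR",(743,347),(40,297)),):
    p,e=tri(t,T(*a),s,S(*b));print(n,p.round(3),e.round(4))
for a in((503,370),(743,347),(717,65)):print(onz(t,T(*a),.012).round(3))
for a in((290,372),(345,235),(40,297)):print('s',onz(s,S(*a),.012).round(3))
o=onz(t,T(465,190),.0);print('blob',o.round(3),onz(t,T(465,190),.15).round(3), 'can',onz(t,(106,191),.15).round(3))
print(eyes.camera_model("wrist"))
E
```

```text
edgeR [0.517 0.009 0.193] 0.0018
edgeL [0.496 0.17  0.194] 0.004
hingeR [0.691 0.031 0.088] 0.0147
hingeL [0.672 0.193 0.098] 0.0034
footFR [ 0.482 -0.007  0.005] 0.0026
[0.457 0.174 0.012]
[ 0.48  -0.008  0.012]
[0.703 0.018 0.012]
s [0.717 0.015 0.012]
s [0.688 0.197 0.012]
s [ 0.487 -0.012  0.012]
blob [0.599 0.212 0.   ] [0.567 0.191 0.15 ] can [0.521 0.395 0.15 ]
{'vfov': 70.59086282889216, 'cx': 259.44397014652696, 'cy': 197.2783446881033, 'pose': array([[ 0.34057565, -0.90269531, -0.26296274,  0.12022492],
       [ 0.94021535,  0.32644181,  0.0971125 ,  0.54134539],
       [-0.00182096, -0.28031576,  0.95990612,  0.37268003],
       [ 0.        ,  0.        ,  0.        ,  1.        ]])}
```

Case centre is about (0.585, 0.095), yaw about 6.7°, cover open about 0.5 rad. All of it matches the given sizes. Next I move over the case for a closer look.

```bash
python3 -m pendant '{"travel":[[19,-27,8],[19,-27,8],[19,-27,8],[19,-27,8],[19,-27,8],[19,-27,8],[19,-27,8],[19,-27,8],[19,-27,8],[19,-27,8],[19,-27,8],[19,-27,8],[19,-27,8],[19,-27,8],[19,-27,8],[19,-27,8],[0,0,0],[0,0,0],[0,0,0]],"delta_rot":[[0,0,0.03],[0,0,0.03],[0,0,0.03],[0,0,0.03],[0,0,0.03],[0,0,0.03],[0,0,0.03],[0,0,0.03],[0,0,0.03],[0,0,0.03],[0,0,0.03],[0,0,0.03],[0,0,0.03],[0,0,0.03],[0,0,0.03],[0,0,0.03],[0,0,0],[0,0,0],[0,0,0]]}' 0 20; python3 - <<'E'
from h import *
s=env.observe();print(s["position"],s["ft_force"],s["q"])
m=eyes.camera_model("wrist");im=eyes.get_image("wrist");cv2.imwrite("pics/w1.png",im[:,:,::-1]);np.save("w1.npy",m["pose"])
E
```

```text
time_s: 1.68
position: [0.491, 0.0854, 0.3589]
tool_rot: [[-0.001, -0.131, 0.991], [0.0, 0.991, 0.131], [-1.0, 0.0, -0.001]]
ft_force: [0.1, -0.9, 0.4]
grip_width: 0.0001
[0.49103483 0.08538639 0.35886735] [ 0.11091862 -0.88984411  0.38351135] [-3.77863187e+00  1.30106552e+01  6.64416905e+01  1.37726064e-02
  1.00615584e+02 -1.01330771e+02]
```

View pics/w1.png

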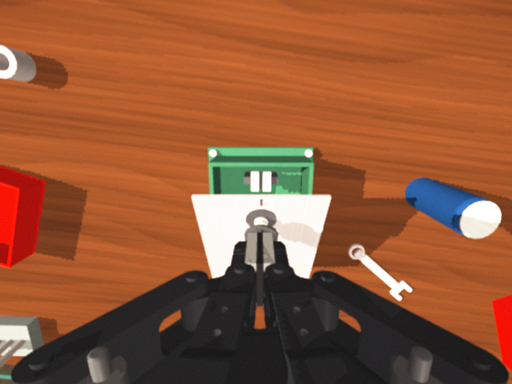

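The wrist view shows the cover's free edge at about row 195, one mark at (262,203), the flange around (262,220), and the keeper blocks at (261,181). The way is clear on the −y side, so I push the cover down there with closed fingers, off the stud.

```bash
python3 -m pendant '{"travel":[[9,-10,-29],[9,-10,-29],[9,-10,-29],[9,-10,-29],[10,-11,-29],[0,0,-8],[0,0,-8],[0,0,-8],[0,0,-8],[0,0,-8],[0,0,-8]],"delta_rot":[[0,0,0],[0,0,0],[0,0,0],[0,0,0],[0,0,0],[0,0,0],[0,0,0],[0,0,0],[0,0,0],[0,0,0],[0,0,0]]}'; python3 -m pendant '{"travel":[[0,0,-8],[0,0,-8],[0,0,-8],[0,0,-6],[0,0,-6],[0,0,-6],[0,0,0]],"delta_rot":[[0,0,0],[0,0,0],[0,0,0],[0,0,0],[0,0,0],[0,0,0],[0,0,0]]}'
```

```text
time_s: 2.65
position: [0.5375, 0.0345, 0.1666]
tool_rot: [[0.002, -0.133, 0.991], [-0.0, 0.991, 0.133], [-1.0, -0.0, 0.002]]
ft_force: [-1.2, 1.3, 1.7]
grip_width: -0.0001
time_s: 3.23
position: [0.537, 0.0341, 0.123]
tool_rot: [[-0.002, -0.132, 0.991], [0.0, 0.991, 0.132], [-1.0, 0.001, -0.002]]
ft_force: [0.0, -1.1, -0.4]
grip_width: 0.0
```

```bash
python3 -m pendant '{"travel":[[0,0,-5],[0,0,-5],[0,0,-5],[0,0,-4],[0,0,-3],[0,0,-2],[0,0,0]],"delta_rot":[[0,0,0],[0,0,0],[0,0,0],[0,0,0],[0,0,0],[0,0,0],[0,0,0]]}'
```

```text
time_s: 3.82
position: [0.5374, 0.0341, 0.0999]
tool_rot: [[-0.0, -0.132, 0.991], [0.0, 0.991, 0.132], [-1.0, 0.0, -0.0]]
ft_force: [-0.6, 0.2, -0.3]
grip_width: 0.0002
```

```bash
python3 -m pendant '{"travel":[[0,0,-1],[0,0,-1],[0,0,0]],"delta_rot":[[0,0,0],[0,0,0],[0,0,0]]}'; python3 -m pendant '{"travel":[[0,0,-1],[0,0,0]],"delta_rot":[[0,0,0],[0,0,0]]}';  python3 - <<'E'
from h import *
im=eyes.get_image("scene");a=im[135:245,220:330];w=eyes.get_image("wrist")
cv2.imwrite("pics/z1.png",np.hstack([cv2.resize(a,(384,384),interpolation=cv2.INTER_CUBIC),w[:,80:480]])[:,:,::-1])
E
```

```text
time_s: 4.07
position: [0.5376, 0.034, 0.0983]
tool_rot: [[0.0, -0.132, 0.991], [-0.0, 0.991, 0.132], [-1.0, -0.0, 0.0]]
ft_force: [0.2, 1.4, -0.2]
grip_width: 0.0002
time_s: 4.23
position: [0.5375, 0.0341, 0.0973]
tool_rot: [[0.0, -0.132, 0.991], [0.0, 0.991, 0.132], [-1.0, -0.0, 0.0]]
ft_force: [-0.2, 0.4, -1.1]
grip_width: -0.0002
```

View pics/z1.png

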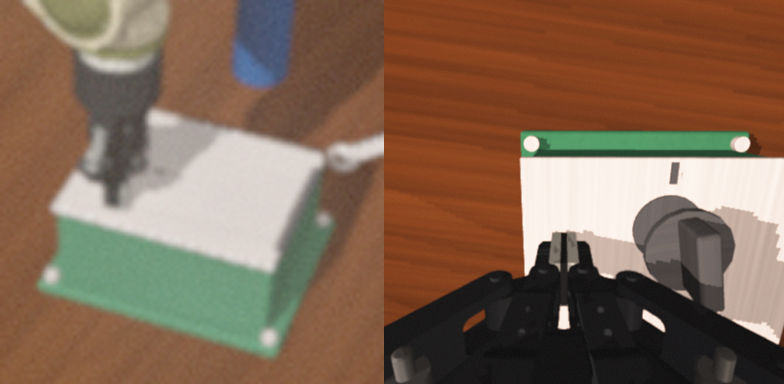

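The cover is almost flat. The mark is at (674,173) and the wing is turned slightly off line. I press a little more until the force shows contact with the case.

```bash
python3 -m pendant '{"travel":[[0,0,-1],[0,0,0]],"delta_rot":[[0,0,0],[0,0,0]]}'; python3 -m pendant '{"travel":[[0,0,-1],[0,0,0]],"delta_rot":[[0,0,0],[0,0,0]]}'|grep -E "pos|ft";python3 -m pendant '{"travel":[[0,0,-1],[0,0,0]],"delta_rot":[[0,0,0],[0,0,0]]}'|grep -E "pos|ft"
```

```text
time_s: 4.5
position: [0.5375, 0.034, 0.097]
tool_rot: [[0.001, -0.132, 0.991], [-0.0, 0.991, 0.132], [-1.0, -0.0, 0.001]]
ft_force: [-2.6, -0.4, 7.0]
grip_width: -0.0
position: [0.5375, 0.034, 0.0969]
ft_force: [-5.6, 0.3, 15.6]
position: [0.5376, 0.034, 0.0968]
ft_force: [-8.0, 0.3, 23.3]
```

Shut: contact at z = 0.097, as expected, with 23 N. I back off and look at the stud from two places.

```bash
python3 -m pendant '{"travel":[[0,0,20],[0,0,35],[0,0,35],[13,19,15],[12,19,15],[12,18,15],[0,0,5],[0,0,0],[0,0,0],[0,0,0]],"delta_rot":[[0,0,0],[0,0,0],[0,0,0],[0,0,0],[0,0,0],[0,0,0],[0,0,0],[0,0,0],[0,0,0],[0,0,0]]}' 45 25; cat > g.py <<'E'
from h import *
import sys
m=eyes.camera_model("wrist");im=eyes.get_image("wrist")[:,:,::-1];n=sys.argv[1]
cv2.imwrite(f"pics/{n}.png",im);np.save(n+".npy",m["pose"]);print(env.observe()["time_s"])
E
python3 g.py a; python3 -m pendant '{"travel":[[0,-25,0],[0,-25,0],[0,0,0],[0,0,0]],"delta_rot":[[0,0,0],[0,0,0],[0,0,0],[0,0,0]]}'; python3 g.py b
python3 - <<'E'
import cv2,numpy as np
a,b=[cv2.imread(f"pics/{n}.png")[60:340,60:460] for n in "ab"]
cv2.imwrite("pics/ab.png",np.hstack([a,b]))
E
```

```text
time_s: 5.67
position: [0.5738, 0.0894, 0.2334]
tool_rot: [[-0.002, -0.131, 0.991], [-0.0, 0.991, 0.131], [-1.0, 0.0, -0.002]]
ft_force: [-0.4, -0.2, 0.5]
grip_width: 0.0453
5.7167
time_s: 6.05
position: [0.5741, 0.0388, 0.2338]
tool_rot: [[-0.001, -0.129, 0.992], [0.0, 0.992, 0.129], [-1.0, 0.0, -0.001]]
ft_force: [0.2, -1.0, 0.0]
grip_width: 0.0448
6.1
```

View pics/ab.png

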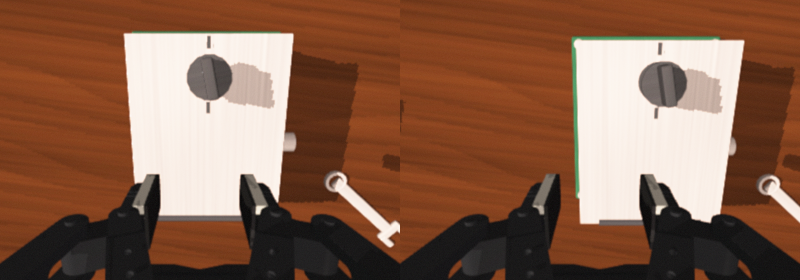

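Both views show the shut cover. In full-image pixels, the marks in view a are near (269,102) and (268,167) and the stud is near (269,137). The wing is turned slightly off line, with its bottom end to the right. I take a close-up to measure it.

```bash
python3 - <<'E'
import cv2,numpy as np
a=cv2.imread("pics/a.png")[90:180,230:320];b=cv2.imread("pics/b.png")[90:180,280:370]
f=lambda x:cv2.resize(np.clip(x.astype(float)*1.5,0,255).astype(np.uint8),(400,400),interpolation=cv2.INTER_CUBIC)
cv2.imwrite("pics/ab2.png",np.hstack([f(a),f(b)]))
E
```

```text
(no output)
```

View pics/ab2.png

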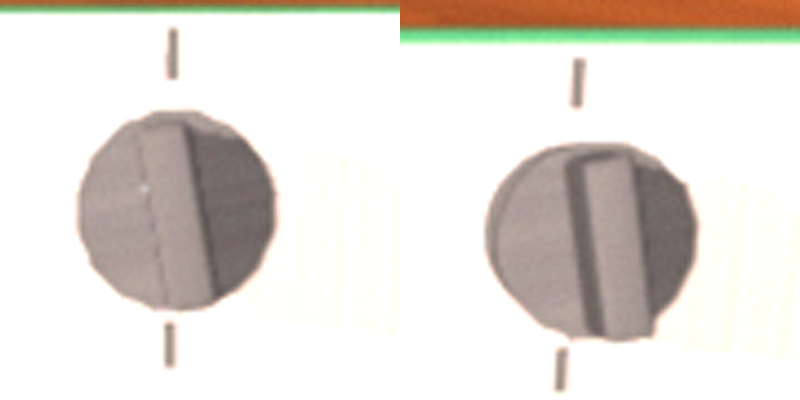

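```bash
python3 - <<'E'
from h import *
m0=eyes.camera_model("wrist")
A=dict(m0,pose=np.load("a.npy"));B=dict(m0,pose=np.load("b.npy"))
k=90/400
fa=lambda p:(230+p[0]*k-.4,90+p[1]*k-.4)
fb=lambda p:(280+(p[0]-400)*k-.4,90+p[1]*k-.4)
P={"w1":((148,124),(586,159)),"w2":((186,124),(630,156)),"w3":((213,300),(653,335)),"w4":((173,306),(608,337)),
"m1a":((172,30),(579,60)),"m1b":((173,78),(577,106)),"m2a":((169,323),(562,350)),"m2b":((169,367),(559,390))}
W={}
for n,(p,q) in P.items():
    x,e=tri(A,fa(p),B,fb(q));z=.146 if n[0]=="w" else .0975
    W[n]=(onz(A,fa(p),z),onz(B,fb(q),z));print(n,x.round(4),e.round(4),W[n][0].round(4),W[n][1].round(4))
for i in(0,1):
    w=lambda n:W[n][i]
    d=(w("w3")+w("w4")-w("w1")-w("w2"))/2;c=(w("w1")+w("w2")+w("w3")+w("w4"))/4
    l=(w("m2a")+w("m2b")-w("m1a")-w("m1b"));ang=lambda v:np.degrees(np.arctan2(v[1],v[0]))
    print("wing",ang(d),np.linalg.norm(d),c,"line",ang(l),(w("m1a")+w("m1b")+w("m2a")+w("m2b"))/4)
s=env.observe();print(s["tool_rot"],s["position"])
E
```

```text
w1 [0.5021 0.0828 0.1364] 0.0003 [0.5019 0.0826 0.146 ] [0.5023 0.0806 0.146 ]
w2 [0.5008 0.0897 0.1415] 0.0003 [0.501  0.0895 0.146 ] [0.5007 0.0886 0.146 ]
w3 [0.5322 0.099  0.148 ] 0.0006 [0.5321 0.0992 0.146 ] [0.5327 0.0997 0.146 ]
w4 [0.5346 0.092  0.143 ] 0.0 [0.5342 0.0918 0.146 ] [0.5342 0.0912 0.146 ]
m1a [0.4817 0.0857 0.0983] 0.0 [0.4816 0.0857 0.0975] [0.4817 0.0859 0.0975]
m1b [0.4913 0.0873 0.0972] 0.0002 [0.4914 0.0873 0.0975] [0.4912 0.0873 0.0975]
m2a [0.5448 0.0939 0.0985] 0.0003 [0.5448 0.094  0.0975] [0.5451 0.0942 0.0975]
m2b [0.555  0.0955 0.0967] 0.0005 [0.555  0.0954 0.0975] [0.5546 0.0953 0.0975]
wing 16.59527301710477 0.03305600790231135 [0.51732887 0.09080664 0.146     ] line 7.343994351503857 [0.51821864 0.09062318 0.0975    ]
wing 18.714937757789535 0.03376424247862571 [0.51748485 0.09001022 0.146     ] line 7.315431536659157 [0.51814123 0.09064776 0.0975    ]
[[-9.24213995e-04 -1.30445153e-01  9.91455096e-01]
 [ 3.93274254e-04  9.91455396e-01  1.30445559e-01]
 [-9.99999496e-01  5.10473375e-04 -8.65016232e-04]] [0.57413501 0.03967033 0.23390765]
```

The stud axis is at (0.518, 0.0905), confirmed by marks and wing within 1 mm. The mark line is at 7.3° and the wing about 17.6°, so it is −0.18 rad off. The heights (0.098 for the marks, about 0.142 for the wing top) agree with the text. Next I align with the wing and grip it.

```bash
python3 -m pendant '{"travel":[[-19,17,-18],[-19,17,-18],[-18,17,-18],[0,0,-15],[0,0,-15],[0,0,-10],[0,0,-8],[0,0,-3],[0,0,0]],"delta_rot":[[0,0,0.06],[0,0,0.06],[0,0,0.058],[0,0,0],[0,0,0],[0,0,0],[0,0,0],[0,0,0],[0,0,0]]}'
```

```text
time_s: 6.85
position: [0.5182, 0.0914, 0.1288]
tool_rot: [[-0.001, -0.306, 0.952], [0.0, 0.952, 0.306], [-1.0, 0.0, -0.001]]
ft_force: [-0.3, -1.0, 0.5]
grip_width: 0.0451
```

```bash
python3 -m pendant '{"travel":[[0,-1,0],[0,0,0],[0,0,0],[0,0,0],[0,0,0],[0,0,0],[0,0,0],[0,0,0],[0,0,0]],"delta_rot":[[0,0,0],[0,0,0],[0,0,0],[0,0,0],[0,0,0],[0,0,0],[0,0,0],[0,0,0],[0,0,0]]}' 0 60; python3 -c "
from h import *
print(env.observe()['wrist_torque'])"; python3 g.py c
```

```text
time_s: 7.6
position: [0.5186, 0.0904, 0.1295]
tool_rot: [[0.001, -0.305, 0.952], [0.001, 0.952, 0.305], [-1.0, 0.0, 0.001]]
ft_force: [0.4, 5.7, 2.9]
grip_width: 0.0083
[ 0.94813573 -0.01601752  0.02718831]
7.65
```

View pics/c.png

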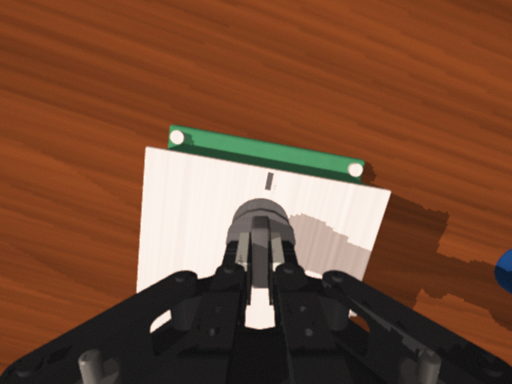

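Wing gripped, fingers either side of it at about (262,250). A 5.7 N side force shows I'm off centre, so I shift +0.7 mm in y and turn it into line.

```bash
python3 -m pendant '{"travel":[[0,0.7,0],[0,0,0],[0,0,0],[0,0,0],[0,0,0],[0,0,0],[0,0,0]],"delta_rot":[[0,0,0],[0,0,-0.06],[0,0,-0.06],[0,0,-0.06],[0,0,-0.003],[0,0,0],[0,0,0]]}'; python3 -m pendant '{"travel":[[0,0,-1],[0,0,-1],[0,0,-1],[0,0,-0.5],[0,0,0]],"delta_rot":[[0,0,0],[0,0,0],[0,0,0],[0,0,0],[0,0,0]]}'; python3 -c "
from h import *
print(env.observe()['wrist_torque'])"
```

```text
time_s: 8.23
position: [0.5186, 0.0906, 0.1294]
tool_rot: [[0.0, -0.128, 0.992], [-0.0, 0.992, 0.128], [-1.0, -0.0, 0.0]]
ft_force: [-0.2, 1.0, 3.3]
grip_width: 0.0081
time_s: 8.65
position: [0.5186, 0.0906, 0.1258]
tool_rot: [[0.0, -0.127, 0.992], [-0.0, 0.992, 0.127], [-1.0, -0.0, 0.0]]
ft_force: [0.1, 0.4, 5.3]
grip_width: 0.0088
[0.11443446 0.0245672  0.0272267 ]
```

```bash
python3 -m pendant '{"travel":[[0,0,-1],[0,0,-1],[0,0,-1],[0,0,0]],"delta_rot":[[0,0,0],[0,0,0],[0,0,0],[0,0,0]]}'|grep -E "pos|ft"; python3 -m pendant '{"travel":[[0,0,-1],[0,0,-1],[0,0,-1],[0,0,0]],"delta_rot":[[0,0,0],[0,0,0],[0,0,0],[0,0,0]]}'|grep -E "pos|ft|grip"
```

```text
position: [0.5186, 0.0906, 0.123]
ft_force: [-0.8, 0.8, 7.0]
position: [0.5186, 0.0906, 0.1201]
ft_force: [-1.1, 1.1, 8.0]
grip_width: 0.0085
```

```bash
python3 -m pendant '{"travel":[[0,0,-0.5],[0,0,-0.5],[0,0,0]],"delta_rot":[[0,0,0],[0,0,0],[0,0,0]]}'|grep -E "pos|ft"; python3 -m pendant '{"travel":[[0,0,-0.5],[0,0,-0.5],[0,0,0]],"delta_rot":[[0,0,0],[0,0,0],[0,0,0]]}'|grep -E "pos|ft|grip"
```

```text
position: [0.5186, 0.0906, 0.1192]
ft_force: [0.2, 0.2, 7.7]
position: [0.5187, 0.0906, 0.1183]
ft_force: [-1.4, 0.8, 8.8]
grip_width: 0.0082
```

```bash
python3 -m pendant '{"travel":[[0,0,-0.5],[0,0,-0.5],[0,0,0]],"delta_rot":[[0,0,0],[0,0,0],[0,0,0]]}'|grep -E "pos|ft"
```

```text
position: [0.5186, 0.0906, 0.1173]
ft_force: [-1.3, 1.0, 9.0]
```

```bash
python3 -m pendant '{"travel":[[0,0,-0.5],[0,0,-0.5],[0,0,0]],"delta_rot":[[0,0,0],[0,0,0],[0,0,0]]}'|grep -E "pos|ft"
```

```text
position: [0.5186, 0.0906, 0.1164]
ft_force: [-2.3, 0.7, 10.7]
```

```bash
python3 -m pendant '{"travel":[[0,0,-0.5],[0,0,-0.5],[0,0,0]],"delta_rot":[[0,0,0],[0,0,0],[0,0,0]]}'|grep -E "pos|ft"
```

```text
position: [0.5187, 0.0906, 0.1154]
ft_force: [-1.4, 0.4, 10.5]
```

```bash
python3 -m pendant '{"travel":[[0,0,-0.5],[0,0,-0.5],[0,0,0]],"delta_rot":[[0,0,0],[0,0,0],[0,0,0]]}'|grep -E "pos|ft"
```

```text
position: [0.5186, 0.0906, 0.1145]
ft_force: [-2.0, 0.7, 10.6]
```

```bash
python3 -m pendant '{"travel":[[0,0,-0.5],[0,0,-0.5],[0,0,0]],"delta_rot":[[0,0,0],[0,0,0],[0,0,0]]}'|grep -E "pos|ft"
```

```text
position: [0.5187, 0.0906, 0.1135]
ft_force: [-1.5, -0.1, 11.5]
```

```bash
python3 -m pendant '{"travel":[[0,0,-0.5],[0,0,0]],"delta_rot":[[0,0,0],[0,0,0]]}'|grep -E "pos|ft"
```

```text
position: [0.5187, 0.0906, 0.1131]
ft_force: [-1.8, 0.9, 11.7]
```

```bash
python3 -m pendant '{"travel":[[0,0,-0.5],[0,0,-0.5],[0,0,0]],"delta_rot":[[0,0,0],[0,0,0],[0,0,0]]}'|grep -E "pos|ft"
```

```text
position: [0.5187, 0.0906, 0.1121]
ft_force: [-2.6, 1.1, 11.4]
```

```bash
python3 -m pendant '{"travel":[[0,0,-0.5],[0,0,-0.5],[0,0,0]],"delta_rot":[[0,0,0],[0,0,0],[0,0,0]]}'|grep -E "pos|ft"
```

```text
position: [0.5187, 0.0906, 0.1114]
ft_force: [-3.4, 0.7, 15.1]
```

```bash
python3 -m pendant '{"travel":[[0,0,-0.5],[0,0,0]],"delta_rot":[[0,0,0],[0,0,0]]}'|grep -E "pos|ft|time"; python3 -c "
from h import *
s=env.observe();print(s['wrist_torque'],s['q'])"
```

```text
time_s: 11.9
position: [0.5188, 0.0906, 0.1112]
ft_force: [-4.1, 0.9, 18.3]
[ 0.13811938  0.7466191  -0.00764573] [-2.97348284e+00  2.64385586e+01  8.87132986e+01 -2.75549479e-02
  6.47456269e+01 -1.00290030e+02]
```

Stop felt at z ≈ 0.1114: a clear rise of about 5 N over the spring line, at 17.9 mm depth. I ease off slightly and begin turning clockwise.

```bash
python3 -m pendant '{"travel":[[0,0,0.4],[0,0,0],[0,0,0],[0,0,0],[0,0,0]],"delta_rot":[[0,0,0],[0,0,-0.08],[0,0,-0.08],[0,0,-0.08],[0,0,0]]}'; python3 -c "
from h import *
s=env.observe();print(s['wrist_torque'])"
```

```text
time_s: 12.32
position: [0.5187, 0.0906, 0.1114]
tool_rot: [[0.001, 0.116, 0.993], [-0.001, 0.993, -0.116], [-1.0, -0.0, 0.002]]
ft_force: [-3.2, 1.0, 16.1]
grip_width: 0.0083
[ 0.09863167  0.62815925 -0.02398676]
```

```bash
python3 -m pendant '{"travel":[[0,0,0],[0,0,0],[0,0,0],[0,0,0],[0,0,0],[0,0,0],[0,0,0],[0,0,0],[0,0,0]],"delta_rot":[[0,0,-0.08],[0,0,-0.08],[0,0,-0.08],[0,0,-0.08],[0,0,-0.08],[0,0,-0.08],[0,0,-0.08],[0,0,-0.08],[0,0,0]]}'; python3 -c "
from h import *
s=env.observe();print(s['wrist_torque'])"
```

```text
time_s: 13.07
position: [0.5186, 0.0905, 0.1114]
tool_rot: [[0.001, 0.686, 0.727], [-0.001, 0.727, -0.686], [-1.0, 0.0, 0.001]]
ft_force: [-4.1, 0.8, 15.4]
grip_width: 0.0083
[ 0.02141773  0.78912395 -0.05720672]
```

```bash
python3 -m pendant '{"travel":[[0,0,0],[0,0,0],[0,0,0],[0,0,0],[0,0,0],[0,0,0],[0,0,0],[0,0,0],[0,0,0]],"delta_rot":[[0,0,-0.08],[0,0,-0.08],[0,0,-0.08],[0,0,-0.08],[0,0,-0.08],[0,0,-0.08],[0,0,-0.08],[0,0,-0.08],[0,0,0]]}'; python3 -c "
from h import *
s=env.observe();print(s['wrist_torque'],s['q'])"
```

```text
time_s: 13.82
position: [0.5185, 0.0906, 0.1113]
tool_rot: [[0.001, 0.985, 0.173], [-0.001, 0.173, -0.985], [-1.0, 0.001, 0.001]]
ft_force: [-3.4, 0.1, 15.1]
grip_width: 0.0084
[ 0.10103605  0.83759688 -0.02291827] [-2.97832903e+00  2.64219833e+01  8.87146921e+01 -3.04335100e-02
  6.48128751e+01 -1.29562844e+01]
```

Turned to about 1.525 rad with no resisting torque. I let it rise gently and feel for the notch.

```bash
python3 -m pendant '{"travel":[[0,0,0.5],[0,0,0.5],[0,0,0]],"delta_rot":[[0,0,0],[0,0,0],[0,0,0]]}'|grep -E "pos|ft"; python3 -m pendant '{"travel":[[0,0,0.5],[0,0,0.5],[0,0,0]],"delta_rot":[[0,0,0],[0,0,0],[0,0,0]]}'|grep -E "pos|ft";python3 -m pendant '{"travel":[[0,0,0.5],[0,0,0.5],[0,0,0]],"delta_rot":[[0,0,0],[0,0,0],[0,0,0]]}'|grep -E "pos|ft"
```

```text
position: [0.5184, 0.0906, 0.1121]
ft_force: [-2.7, 0.9, 11.9]
position: [0.5184, 0.0906, 0.113]
ft_force: [-2.4, 0.2, 11.4]
position: [0.5184, 0.0906, 0.1139]
ft_force: [-2.3, 0.0, 11.7]
```

```bash
python3 -m pendant '{"travel":[[0,0,0.5],[0,0,0.5],[0,0,0]],"delta_rot":[[0,0,0],[0,0,0],[0,0,0]]}'|grep -E "pos|ft"; python3 -m pendant '{"travel":[[0,0,0.4],[0,0,0.4],[0,0,0]],"delta_rot":[[0,0,0],[0,0,0],[0,0,0]]}'|grep -E "pos|ft"
```

```text
position: [0.5184, 0.0905, 0.1146]
ft_force: [-2.2, 0.1, 8.6]
position: [0.5183, 0.0906, 0.1147]
ft_force: [0.6, 0.3, 2.0]
```

The rise stops at z = 0.1147, about 3 mm above the stop, and the force drops from 11.7 to 2 N, so the key is seated in the notch. Releasing now.

```bash
python3 -m pendant '{"travel":[[0,0,0],[0,0,0],[0,0,0],[0,0,0],[0,0,0],[0,0,0],[0,0,10],[0,0,25],[0,0,35],[18,0,35],[18,2,20],[18,2,0],[0,0,0],[0,0,0]],"delta_rot":[[0,0,0],[0,0,0],[0,0,0],[0,0,0],[0,0,0],[0,0,0],[0,0,0],[0,0,0],[0,0,0.1],[0,0,0.1],[0,0,0.1],[0,0,0.1],[0,0,0.1],[0,0,0]]}' 45 25; python3 g.py d; python3 -m pendant '{"travel":[[0,-25,0],[0,-25,0],[0,0,0],[0,0,0]],"delta_rot":[[0,0,0],[0,0,0],[0,0,0],[0,0,0]]}'; python3 g.py e
python3 - <<'E'
import cv2,numpy as np
cv2.imwrite("pics/de.png",np.hstack([cv2.resize(cv2.imread(f"pics/{n}.png")[50:250,160:360],(400,400),interpolation=cv2.INTER_CUBIC) for n in "de"]))
E
```

```text
time_s: 16.23
position: [0.5729, 0.0948, 0.2398]
tool_rot: [[-0.0, 0.777, 0.63], [-0.0, 0.63, -0.777], [-1.0, -0.0, -0.0]]
ft_force: [-0.8, 0.9, -0.9]
grip_width: 0.0447
16.2833
time_s: 16.62
position: [0.572, 0.0441, 0.2399]
tool_rot: [[-0.001, 0.782, 0.624], [0.0, 0.624, -0.782], [-1.0, -0.0, -0.001]]
ft_force: [-1.0, -0.0, 0.1]
grip_width: 0.045
16.6667
```

View pics/de.png

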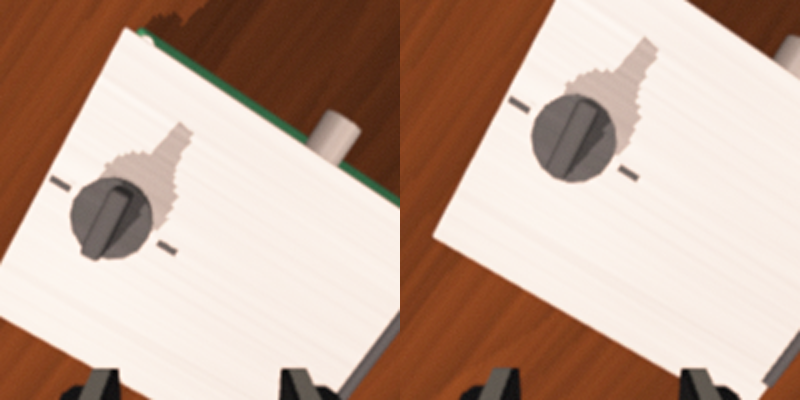

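The wing now lies across the marks with the cover shut. One numeric check of the wing-top height and angle.

```bash
python3 - <<'E'
from h import *
m0=eyes.camera_model("wrist");D=dict(m0,pose=np.load("d.npy"));E=dict(m0,pose=np.load("e.npy"))
fd=lambda p:(160+p[0]/2-.25,50+p[1]/2-.25);fe=lambda p:(160+(p[0]-400)/2-.25,50+p[1]/2-.25)
r=[tri(D,fd(a),E,fe(b)) for a,b in(((122,189),(586,101)),((91,256),(556,174)),((60,183),(519,104)),((167,248),(628,173)))]
for x,e in r:print(x.round(4),e.round(4))
a=lambda v:np.degrees(np.arctan2(v[1],v[0]))
print(a(r[1][0]-r[0][0])-a(r[3][0]-r[2][0]))
E
```

```text
[0.5135 0.1081 0.1191] 0.0014
[0.522  0.0742 0.1256] 0.0
[0.4865 0.0869 0.0974] 0.0
[0.5501 0.0948 0.0969] 0.0003
-82.96322052192167
```

```bash
python3 -c "
from rig import close_job
print(close_job())"
```

```text
the job is handed in; nothing more can be done
None
```

The gearbox cover is shut and the stud is pressed in and locked. I handed the job in at 16.7 s of robot time with the arm clear of everything.

- **Cover:** I pushed it down beside the stud with closed fingers. It landed on the case at z = 0.097 m, and the last pushes took that to 23 N.
- **Lining up:** The wing began about 0.18 rad off line. I gripped it and turned it into line with the marks before pressing.
- **Pressing:** The force followed the spring up to about 18 mm in. It then rose clearly to 18.3 N, about 5 N above the spring, which I took as the stop.
- **Turning and locking:** After easing off slightly, I turned it about 1.525 rad clockwise by tool angle, with almost no resisting torque. As I let it rise, it stopped about 3 mm above the stop and the force fell from about 12 N to 2 N, so it had seated in the notch.

**Last checks:** After release, the wing lies across the marks, the cover is flat (marks at 0.097 m) and the stud has stayed in. Two hand-picked image measurements disagreed with the readings from the arm:
- **Turn angle:** 83° from the pictures, against 87.4° by the tool.
- **Wing top height:** 0.119 to 0.126 m from the pictures, against about 0.131 m expected.

I put both down to rough pixel picking and did not measure again. I kept the arm clear of the other things on the bench, but took no final picture of them.

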